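Close up the tray and hold the inspection flap at the pointer

TASK

Slide the loose tray up against the right-hand side wall of the inspection box so that the tray's side sits flush along the wall with no gap, squarely opposite it, while the flap is still shut. Then lift the box's flap until it lies at the angle set by the pointer arm beside it (bar level with the pointer's tip), and finish while still holding it there with the gripper: the flap falls shut if let go, and a colleague is about to reach in. Leave the pointer, the tubs and the bottle as they are.

Things in the scene. Friction and masses are not known exactly. Their poses are not given: they have to be found in the camera images.
- inspection_box: Fixed grey-painted open-topped steel box holding a few tubs, 170 mm deep (its x) x 220 mm wide (its y) x 100 mm high, walls 5 mm; does not move. Origin: centre of its underside on the bench; x points away from the robot to the hinge side, y to the left (pointer side), z up. The flap covers its top.
- box_side (a point): Point on the outside of the box's right-hand (-y) wall, mid-depth, 10 mm above the bench; axes as the box's. The tray is to be butted against this wall.
- flap (a joint): Angle of the plain aluminium flap on top of the box, rad: 0 = shut (level), grows as its near edge swings up and away from the robot, stops at 1.4. The hinge is the level line along the far top edge of the box. About 0.4 kg (varies), nearly free hinge: falls shut when let go.
- flap_hinge (a point): Middle of the flap's hinge line: 85 mm behind the box's centre, 104 mm above the bench. Axes turn with the flap: x from the bar to the hinge, y along the hinge.
- flap_bar (a point): Middle of the flap's lifting bar: a round steel bar 12 mm in diameter, 110 mm long, parallel to the hinge and 230 mm from it, held on two 8 mm arms (50 mm either side of the middle) 60 mm clear of the flap's near edge. With the flap shut it is 104 mm above the bench, in front of the box with free space around and under it; a grip on it can turn about it as the flap swings. Axes turn with the flap.
- pointer (a joint): Angle of the pointer arm, rad, on the same hinge line and counted the same way as the flap: the flap is at the mark when the two angles are equal. Set differently every time (0.45 to 0.85); stiff, stays where it is; not to be moved.
- mark_tip (a point): Centre of the small round disc (24 mm diameter, 10 mm thick) on the tip of the dark steel pointer arm, which stands 25 mm outside the left (+y) wall of the box. It is 230 mm from the hinge line, as the bar is, so at the mark the bar is in line with this disc (135 mm to its side) at the same height. Axes turn with the pointer.
- tray: Loose open-topped yellow plastic tray, 120 mm (its x) x 140 mm (its y) x 50 mm high, walls 5 mm, about 0.4 kg (varies), on the bench to the right of the box, slightly askew, with a gap of some centimetres. Origin: centre of its underside; its +y side faces the box.
- tray_near_corner (a point): Near end of the tray's side that faces the box (outer face), 10 mm above the bench.
- tray_far_corner (a point): Far end of that same tray side (outer face), 10 mm above the bench.
- white_tub: Bystander: loose white plastic tub with a lid, 58 mm diameter, 48 mm high, behind the tray. Origin: centre of its underside.
- green_tub: Bystander: loose green plastic tub with a lid, 58 mm diameter, 48 mm high, left of the box. Origin: centre of its underside.
- bottle: Bystander: loose bottle, 52 mm diameter, 130 mm high, behind the box. Origin: centre of its underside.
Not all that is in view belongs to the job. There is more than one size of the tray; the one meant has the size given above.

How it is judged (in metres and radians):
On the way:
1. the tray is flush against the box's side wall (both ends within 4 mm) while the flap is still shut (y of each of tray_near_corner, tray_far_corner in the frame of box_side above -0.004 m and x of tray in the frame of inspection_box between -0.035 and 0.035 m and angle between tray's own z axis and vertical below 0.05 rad and value of joint flap below 0.1 rad), for 0.2 s.
At the end, for the whole second after the job is handed in: The flap is still, within 0.07 rad (4 degrees) of the pointer's angle, carried by the fingers (over 0.5 N), not propped on a loose thing; the tray is flat, both ends of its side within 4 mm of the wall, its middle within 35 mm of the wall's middle (y of each of tray_near_corner, tray_far_corner in the frame of box_side above -0.004 m and x of tray in the frame of inspection_box between -0.035 and 0.035 m and angle between tray's own z axis and vertical below 0.05 rad and angle between the x axis of flap_bar and the x axis of mark_tip, either way round below 0.07 rad and velocity of joint flap between -0.05 and 0.05 rad/s and contact force between the fingers and flap above 0.5 N and linear speed of tray below 0.02 m/s and contact force between flap and white_tub below 0.3 N and contact force between flap and green_tub below 0.3 N and contact force between flap and bottle below 0.3 N and contact force between flap and tray below 0.3 N); the arm keeps its last pose, push and grip.
It fails at once if the pointer is moved by more than 8 mm at its tip (distance of mark_tip from where it was at the start of the episode above 0.008 m).
It fails at once if a tub or the bottle is moved by more than 30 mm or tipped over (distance of any of white_tub, green_tub, bottle from where it was at the start of the episode above 0.03 m or angle between any of white_tub, green_tub, bottle's own z axis and vertical above 0.5 rad).
It also fails if it takes over 54 s, if anything falls off the work surface, if the arm or the gripper's body presses on something with over 40 N, if the wrist force passes 120 N, or if a joint passes its speed limit or range.

ROBOT

A 6-joint arm with a two-finger parallel gripper is mounted at the origin on the work surface. World frame = base frame: x ahead of the robot, y to its left, z up, the work surface at z = 0. Lengths are in mm, angles in rad, forces in N, time in s.
With the tool pointing down it reaches from about 275 to 1000 mm from the base axis. Payload 8.4 kg.
Tool frame: the origin (TCP) lies where the fingers leave the gripper's body, on its centre line; the fingertips stand 73 mm ahead of it and the grasp point (between the pads) lies 54 mm ahead of it (arm.pinch_z is the distance from the TCP to the grasp point, in mm); z points along the fingers, y is the line along which they close (so a half turn about z gives the same grasp; the last joint's range is limited). The gripper opens to 85 mm and grips with 20 to 120 N. Pads are 22 mm wide; open, the fingers measure 114 mm over their backs; the gripper's body (76 mm by 85 mm) begins 54 mm behind the grasp point. The pads swing forward as they close: fully open they stand 13 mm farther back than shut.
Start: joints at [-1.121, 0.353, 1.633, -0, 1.155, -0.002], TCP at [272.865, -562.293, 303.881] pointing down, gripper open.
Joint ranges: [-2.63, 2.63], [-0.92, 2.1], [0.06, 2.66], [-1.3, 4.44], [0, 2.69], [-3.02, 3.02]. Speed limits (rad/s): [2.22, 2.22, 2.79, 3.14, 3.14, 3.14].

INTERFACE

Orientations are given as a unit quaternion [x, y, z, w].
In Python, from workcell import arm, optics gives the robot as it stands.
- The arm moves only by the tool send_rows, never from a script. Its argument "rows" is a list of rows, each an object with "translation": the shift along the tool's x, y, z in units of 30 mm (1.0 is 30 mm), a list of three; "yaw": the turn about the tool's z in units of 5 degrees (1.0 is 5 degrees). In form: [{"translation": [dx, dy, dz], "yaw": yaw}, ...]. A call has 1 to 12 rows; each row is the pose to reach, as a shift and turn from the pose commanded when the call began, along the tool's axes at that moment; what a row does not reach only later rows make up. A row lasts 1/10 s, in which the tool goes at most 50 mm and 8.59 degrees, less where a joint would pass 70% of its speed; a pose out of reach is approached as far as the arm can. A call with a gripper value outside its range is refused whole. "fingers" is the finger opening in mm, from 0 to 85.4, set as the call begins (left out, the last holds). The fingers move at their own pace and stop on an object; "force" is the grip in N (left out, the last holds). Time passes only in rows, so rows that repeat a pose let the fingers close. It gives the time, the measured TCP pose, the force, the opening and the grip force at its end, in the units of the state.
- arm.get_obs(): the state, without advancing time (a new reading comes with each control period).
- optics.read_camera(name): name is "scene" or "side" or "wrist"; returns a dict with "image" (400x640x3 uint8, red, green, blue), "K" (3x3 intrinsics, pixels), "k1" (the pictures are not rectified: a ray, as slopes to the right and down, at radius r is drawn at 1 + k1 r^2 times it, then the intrinsics apply), "R" (3x3) and "t" (3): a world point X has camera coordinates R X + t; the wrist camera has in their place "T_tool_cam" (4x4, takes a point from camera to tool coordinates, whose origin is the TCP and whose axes are the flange's). Camera axes: x right, y down, z forward; pixel columns grow to the right and rows downward; lengths in mm; the calibration is good to about 2 mm. A picture is of the moment at which its call begins: read the wrist's pose just before it. There is no depth.
- arm.job_done(): hands the job in; it is judged then, once.
The state is a dict: "t": time; "joint_pos": joint angles; "joint_velocities": joint speeds; "joint_efforts": joint torques, N m; "position": TCP position; "tcp_rot": TCP orientation; "ft_force": force on the tool from outside, world axes, zero at the start; "torque": the same for the moment, N m; "finger_gap": opening from 0.0 (shut) to 1.0 (fully open); "gripper_force": force on a finger pad.
Only numpy, scipy, OpenCV 4.12 (cv2) and the standard library are available. Lean on these libraries where they do the work, as an engineer would, in place of code of your own. Each camera call takes 0.05 s, during which the arm holds its last target. There are 200 camera calls.

## Working session

There is one attempt and no reset: what is moved stays moved. The work goes in short steps, Python scripts to look and compute and a tool call to move; the robot and the scene stay as the last step left them, time stands still between calls to the robot, and variables do not carry over. Pictures are saved under pics/ and viewed, at most 10 in all, crops included, and the job is handed in when it is done.

Besides the shell and the picture viewer there is one more tool, called after "Call:" as a command line: name --argument value ..., lists and objects as JSON in quotes. send_rows: Moves the arm, as the interface text tells. Its arguments: {"type":"object","properties":{"rows":{"type":"array","items":{"type":"object","properties":{"translation":{"type":"array","items":{"type":"number"}},"yaw":{"type":"number"}}}},"fingers":{"type":"number"},"force":{"type":"number"}},"required":["rows"]}

```bash
mkdir -p pics; ls; cat > h.py <<'E'
import numpy as np,cv2
from workcell import arm,optics
from scipy.spatial.transform import Rotation as Ro
def cam(n):
    o=arm.get_obs(); c=optics.read_camera(n)
    if n=="wrist":
        T=np.eye(4);T[:3,:3]=Ro.from_quat(o["tcp_rot"]).as_matrix();T[:3,3]=o["position"]
        W=T@np.array(c["T_tool_cam"]); c["R"]=W[:3,:3].T; c["t"]=-W[:3,:3].T@W[:3,3]
    return c
def ray(c,uv):
    K=np.array(c["K"]);x=(uv[0]-K[0,2])/K[0,0];y=(uv[1]-K[1,2])/K[1,1]
    s=1.
    for _ in range(20): s=1+c["k1"]*(x*x+y*y)/s**2
    d=np.array(c["R"]).T@np.array([x/s,y/s,1]); return -np.array(c["R"]).T@np.array(c["t"]).ravel(),d/np.linalg.norm(d)
def onz(c,uv,z):
    o,d=ray(c,uv); return o+d*(z-o[2])/d[2]
def proj(c,X):
    p=np.array(c["R"])@np.array(X,float)+np.array(c["t"]).ravel();x,y=p[:2]/p[2];s=1+c["k1"]*(x*x+y*y);K=np.array(c["K"])
    return np.array([K[0,0]*x*s+K[0,2],K[1,1]*y*s+K[1,2]])
def tri(c1,u1,c2,u2):
    o1,d1=ray(c1,u1);o2,d2=ray(c2,u2)
    s=np.linalg.lstsq(np.c_[d1,-d2],o2-o1,rcond=None)[0]
    a=o1+d1*s[0];b=o2+d2*s[1]; return (a+b)/2,np.linalg.norm(a-b)
def save(n,f): cv2.imwrite(f,cv2.cvtColor(n["image"],cv2.COLOR_RGB2BGR))
E
python3 - <<'E'
from h import *
import pickle
o=arm.get_obs();print({k:np.round(v,3) for k,v in o.items()})
for n in ["scene","side","wrist"]:
    c=cam(n);save(c,f"pics/{n}0.png");pickle.dump(c,open(n+"0.pkl","wb"))
    print(n,-np.array(c["R"]).T@np.array(c["t"]).ravel(),np.array(c["R"])[2],c["K"][0][0],c["k1"])
E
```

```text
pics
{'t': np.float64(0.0), 'joint_pos': array([-1.121,  0.354,  1.634, -0.   ,  1.155, -0.002]), 'joint_velocities': array([-0.002,  0.002,  0.001,  0.001,  0.   , -0.   ]), 'joint_efforts': array([-1.0000e-03, -6.0526e+01, -3.4206e+01, -0.0000e+00,  9.0000e-03,
       -0.0000e+00]), 'position': array([ 272.7  , -561.962,  303.157]), 'tcp_rot': array([ 0.975,  0.224, -0.   , -0.001]), 'ft_force': array([ 0.116, -0.325,  1.221]), 'torque': array([-0.035, -0.035, -0.017]), 'gripper_force': np.float64(0.0), 'finger_gap': np.float64(0.999)}
scene [1497.32387794  117.82737201  709.2872055 ] [-0.81816146 -0.07790383 -0.56968659] 384.9431913998288 0.002249102354997887
side [  92.92123198  685.49745625 1026.68654287] [ 0.41964297 -0.52324684 -0.74169571] 462.61162480714205 -0.10931481223993136
wrist [ 331.35951765 -531.37298612  373.91856443] [-0.2362121  -0.11302903 -0.96510532] 280.84171445302195 -0.028518088981909807
```

View pics/scene0.png

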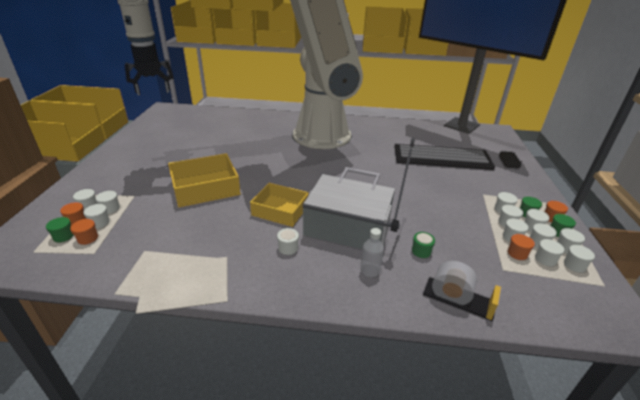

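View pics/side0.png

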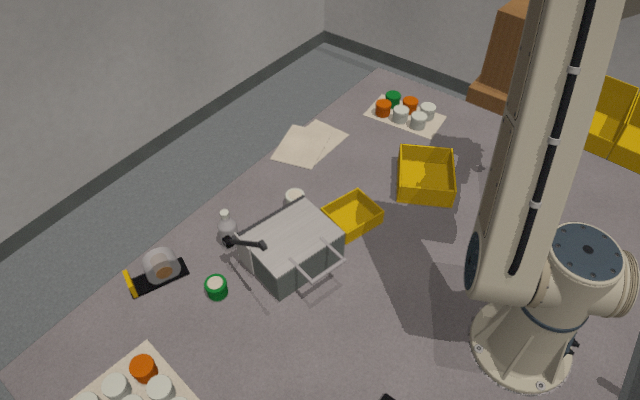

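The scene has two candidate yellow trays. The small one is beside the box (scene ~(280,203), side ~(352,215)), and a larger one stands farther right (scene ~(203,178), side ~(427,176)). The small one beside the box looks right, so I'll check its size and enlarge it.

```bash
python3 - <<'E'
from h import *
import pickle
s=pickle.load(open("scene0.pkl","rb"));d=pickle.load(open("side0.pkl","rb"))
a=cv2.resize(s["image"][150:275,235:435],None,fx=4,fy=4,interpolation=3)[:,:,::-1][:500]
b=cv2.resize(d["image"][180:310,190:390],None,fx=4,fy=4,interpolation=3)[:,:,::-1]
cv2.imwrite("pics/a.png",a);cv2.imwrite("pics/b.png",b)
for n,c in(("scene",s),("side",d)):
    h=cv2.cvtColor(c["image"],cv2.COLOR_RGB2HSV);m=cv2.inRange(h,(18,120,60),(32,255,255))
    cs,_=cv2.findContours(m,cv2.RETR_EXTERNAL,2)
    for q in cs:
        if cv2.contourArea(q)>600:
            x,y,w,hh=cv2.boundingRect(q); 
            if not(150<x<460 and 100<y<260):continue
            ap=cv2.approxPolyDP(cv2.convexHull(q),4,True)[:,0]
            print(n,[(list(map(int,p)),np.round(onz(c,p,50)[:2]).tolist(),np.round(onz(c,p,0)[:2]).tolist()) for p in ap])
E
```

```text
scene [([250, 201], [589.0, -159.0], [520.0, -180.0]), ([269, 183], [483.0, -124.0], [406.0, -142.0]), ([307, 192], [517.0, 2.0], [442.0, -6.0]), ([293, 225], [683.0, -15.0], [622.0, -25.0]), ([253, 215], [655.0, -134.0], [591.0, -153.0])]
scene [([226, 154], [316.0, -315.0], [227.0, -347.0]), ([238, 176], [456.0, -232.0], [377.0, -258.0]), ([239, 193], [552.0, -202.0], [481.0, -226.0]), ([179, 206], [643.0, -354.0], [578.0, -390.0]), ([169, 163], [408.0, -486.0], [326.0, -531.0])]
side [([358, 188], [587.0, -154.0], [612.0, -197.0]), ([383, 210], [481.0, -124.0], [501.0, -166.0]), ([382, 222], [459.0, -85.0], [478.0, -124.0]), ([346, 244], [494.0, 39.0], [515.0, 6.0]), ([321, 207], [628.0, -27.0], [655.0, -63.0])]
side [([400, 144], [591.0, -406.0], [617.0, -462.0]), ([452, 148], [446.0, -494.0], [464.0, -554.0]), ([456, 193], [345.0, -314.0], [357.0, -365.0]), ([451, 207], [331.0, -254.0], [343.0, -302.0]), ([396, 201], [470.0, -177.0], [489.0, -221.0])]
```

View pics/a.png

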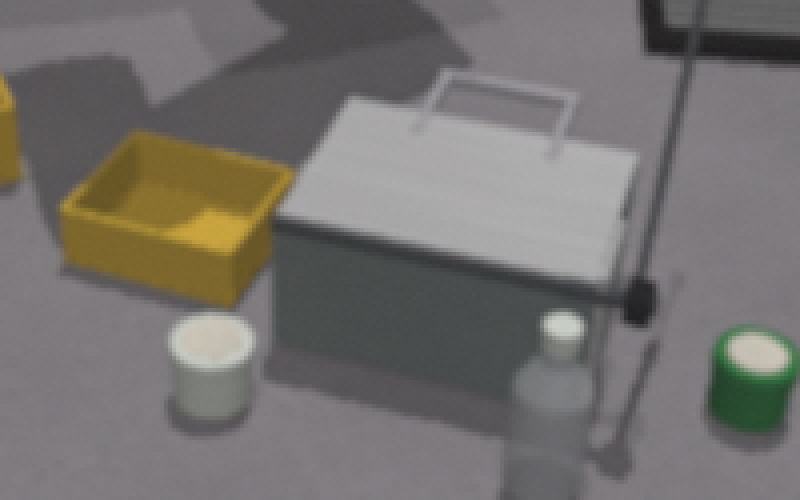

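View pics/b.png

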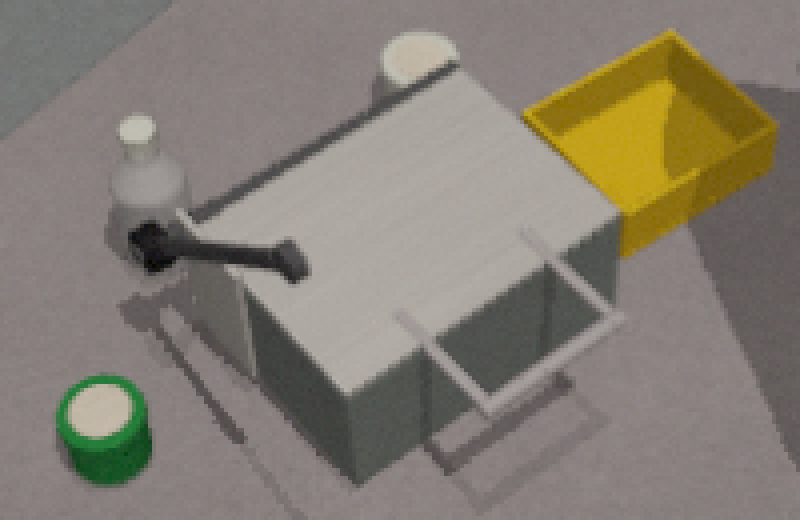

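The crops show the small tray with its rim corners (scene ~(251,201),(269,183),(308,193),(294,212)). The flap is shut with its bar toward the robot, and the pointer disc is at scene ~(411,142), side ~(263,245). Next I'll triangulate these.

```bash
python3 - <<'E'
from h import *
import pickle
s=pickle.load(open("scene0.pkl","rb"));d=pickle.load(open("side0.pkl","rb"))
S=lambda x,y:(235+x/4-.4,150+y/4-.4)
D=lambda x,y:(190+x/4-.4,180+y/4-.4)
P={"tray_FR":(S(65,205),D(672,33)),"tray_NR":(S(138,133),D(776,127)),"tray_FL":(S(238,250),D(527,115)),
"box_NR":(S(347,97),D(618,215)),"box_NL":(S(638,155),D(350,390)),"bar_R":(S(445,72),D(620,318)),"bar_L":(S(578,97),D(490,408)),"box_FR":(S(278,215),D(455,65)),
"tip":((411,142),D(292,262))}
R={}
for k,(u,v) in P.items():
    X,e=tri(s,u,d,v);R[k]=X;print(k,X.round(1),round(e,1))
print("NL tray scene z50",onz(s,S(292,172),50).round(1))
for a,b in(("tray_FR","tray_NR"),("tray_FR","tray_FL"),("box_NR","box_NL"),("bar_R","bar_L"),("box_NR","box_FR")):
    q=R[b]-R[a];print(a,b,np.linalg.norm(q).round(1),np.degrees(np.arctan2(q[1],q[0])).round(1))
# dark pointer disc
for c,(u,v),w in((s,(411,142),12),(d,(263,245),12)):
    g=c["image"][v-w:v+w,u-w:u+w].min(2);print(g[::2,::2])
E
```

```text
tray_FR [ 588.4 -155.4   49.8] 2.0
tray_NR [ 478.1 -124.1   47. ] 0.9
tray_FL [624.  -21.9  50.1] 1.8
box_NR [495.8  45.8 104.3] 6.9
box_NL [544.  258.1 106.1] 1.7
bar_R [447.1 115.8 106.2] 1.4
bar_L [469.9 217.3 106.9] 0.9
box_FR [659.6  12.1 108.5] 0.6
tip [546.9 283.3 256.2] 2.8
NL tray scene z50 [519.7   4.6  50. ]
tray_FR tray_NR 114.7 164.2
tray_FR tray_FL 138.1 75.1
box_NR box_NL 217.7 77.2
bar_R bar_L 104.0 77.3
box_NR box_FR 167.2 -11.6
[[121 123 124 105  86  86  85  86  85  85  84  86]
 [123 123 124 106  87  87  85  86  83  86  85  85]
 [124 123 124 106  87  87  86  85  85  86  85  85]
 [125 125 123 117 108  96  89  83  84  84  86  85]
 [125 124 124 125 124 120  95  77  83  85  85  83]
 [126 125 126 125 125 120  81  71 104 111 107  94]
 [122 124 124 127 125 116  70  72 117 123 121 119]
 [ 74  95  95  99 100  90  53  64 104 108 111 115]
 [ 54  92  95  96  98  87  63  74  94  94  92  94]
 [ 50  93  97  98  98  91  83  96  97  98  95  96]
 [ 44  85  98  95  96  81  78  94  96  96  96  99]
 [ 41  82  99 100  99  76  84  99  98  98  98  98]]
[[160 161 160 162 161 159 161 163 162 164 165 162]
 [159 163 163 161 159 161 162 162 165 163 163 161]
 [163 163 160 160 162 164 163 165 162 163 162 163]
 [160 160 160 165 164 140 155 164 159 163 162 163]
 [103 128 132 139  89  72  88 159 163 163 161 162]
 [ 38  45  41  63  44  76  78 115 162 163 162 161]
 [ 38  39  35  41  40  59  72  77 153 162 162 161]
 [144 136 129 108  62  40  60  61 122 162 162 163]
 [159 162 163 161 160  79  44  82 150 161 160 162]
 [125 161 161 162 162 158 137 161 161 163 165 164]
 [ 79 139 160 161 161 159 161 163 162 164 163 162]
 [ 87  69 138 162 160 162 162 166 162 164 162 164]]
```

Call:
send_rows --rows '[{"translation": [1.5,-0.9,0.2],"yaw": -1.2},{"translation": [3,-1.8,0.4],"yaw": -2.4},{"translation": [4.5,-2.7,0.6],"yaw": -3.6},{"translation": [6,-3.6,0.8],"yaw": -4.8},{"translation": [7.5,-4.5,1],"yaw": -6},{"translation": [9,-5.4,1.1],"yaw": -7.2},{"translation": [10.5,-6.3,1.2],"yaw": -8.4},{"translation": [12,-7.2,1.2],"yaw": -9.6},{"translation": [13.4,-8,1.2],"yaw": -10.3},{"translation": [13.4,-8,1.2],"yaw": -10.3},{"translation": [13.4,-8,1.2],"yaw": -10.3}]' --fingers 85

```text
t: 1.25
position: [531.1, -168.5, 267.7]
tcp_rot: [0.779, 0.627, 0.0, -0.0]
ft_force: [-0.1, -0.6, -0.1]
finger_gap: 0.999
gripper_force: 0.0
```

```bash
python3 - <<'E'
from h import *
import pickle
c=cam("wrist");o=arm.get_obs();print(o["position"],np.degrees(2*np.arctan2(o["tcp_rot"][1],o["tcp_rot"][0])),o["tcp_rot"],o["joint_pos"])
pickle.dump(c,open("w1.pkl","wb"));save(c,"pics/w1.png")
E
```

```text
[ 530.1048974  -169.78516813  267.59561752] 77.5331077754357 [ 7.79703578e-01  6.26148746e-01 -2.14708819e-04 -1.80654577e-04] [-3.12579334e-01  2.86490339e-01  1.81655075e+00 -1.85996625e-04
  1.03908938e+00 -9.48966731e-02]
```

View pics/w1.png

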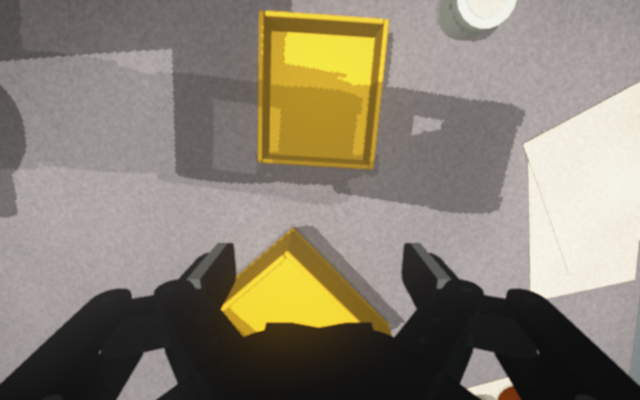

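The wrist view shows the target tray with rim corners ~(262,12),(388,20),(373,168),(259,163). The larger tray's corner is at ~(293,230), close to where the fingers will go down, so I'll compute both.

```bash
python3 - <<'E'
from h import *
import pickle
c=pickle.load(open("w1.pkl","rb"))
th=np.radians(-12.5);ex=np.array([np.cos(th),np.sin(th)]);ey=np.array([-ex[1],ex[0]]);C=np.array([601.5,134.5])
def b(p):p=p[:2]-C;return np.array([p@ex,p@ey]).round(1)
T=[onz(c,p,50) for p in((261,12),(388,20),(373,168),(259,163))]
for t in T:print(t.round(1),b(t))
T=[t[:2] for t in T]
print([np.linalg.norm(T[i]-T[i-1]).round(1) for i in range(4)],"c",b(sum(T)/4))
for i,j in((0,3),(1,2)):print(np.degrees(np.arctan2(*(T[i]-T[j])[::-1])))
for z in(0,50,70):
  print(z,b(onz(c,(293,229),z)),b(onz(c,(390,325),z)),b(onz(c,(223,308),z)))
s=pickle.load(open("scene0.pkl","rb"));d=pickle.load(open("side0.pkl","rb"))
for u in((293,229),):print(tri(c,u,s,(238,174)),tri(c,u,d,(396,201)))
print("fing",b(onz(c,(228,245),200)))
E
```

```text
[514.8   6.7  50. ] [ -57.  -143.5]
[626.8 -24.7  50. ] [  59.2 -150. ]
[ 590.  -156.6   50. ] [  51.8 -286.7]
[ 476.4 -126.2   50. ] [ -65.7 -281.6]
[np.float64(138.3), np.float64(116.3), np.float64(136.9), np.float64(117.6)] c [  -2.9 -215.4]
73.8879856530503
74.41666691659972
0 [ -37.2 -373. ] [  97.9 -519.5] [-138.5 -491.5]
50 [ -32.4 -353.8] [  82.8 -478.7] [-118.7 -454.9]
70 [ -30.4 -346.2] [  76.8 -462.4] [-110.8 -440.2]
(array([ 499.81050272, -204.98774689,   82.15466447]), np.float64(23.57989363502131)) (array([ 486.39736338, -218.65422951,    4.83572187]), np.float64(3.0231291348813243))
fing [ -52.9 -305.6]
```

Call:
send_rows --rows '[{"translation": [0.2,0.1,1.2],"yaw": 0},{"translation": [0.2,0.1,2.6],"yaw": 0},{"translation": [0.2,0.1,3.8],"yaw": 0},{"translation": [0.2,0.1,5],"yaw": 0},{"translation": [0.2,0.1,5.8],"yaw": 0},{"translation": [0.2,0.1,6.2],"yaw": 0},{"translation": [0.2,0.1,6.2],"yaw": 0},{"translation": [0.2,0.1,6.2],"yaw": 0}]'

```text
t: 2.1
position: [534.3, -166.4, 82.7]
tcp_rot: [0.781, 0.625, 0.0, 0.0]
ft_force: [0.5, -1.2, 0.1]
finger_gap: 0.994
gripper_force: 0.0
```

Call:
send_rows --rows '[{"translation": [0.15,0,0]},{"translation": [0.3,0,0]},{"translation": [0.45,0,0]},{"translation": [0.55,0,0]},{"translation": [0.65,0,0]},{"translation": [0.75,0,0]},{"translation": [0.85,0,0]},{"translation": [0.95,0,0]},{"translation": [1.05,0,0]},{"translation": [1.15,0,0]},{"translation": [1.25,0,0]},{"translation": [1.25,0,0]}]'

```text
invalid input
```

Call:
send_rows --rows '[{"translation": [0.07,0,0]},{"translation": [0.14,0,0]},{"translation": [0.21,0,0]},{"translation": [0.28,0,0]},{"translation": [0.28,0,0]},{"translation": [0.28,0,0]}]'

```text
invalid input
```

Yaw has to be given in every row.

Call:
send_rows --rows '[{"translation": [0.15,0,0],"yaw": 0},{"translation": [0.3,0,0],"yaw": 0},{"translation": [0.45,0,0],"yaw": 0},{"translation": [0.55,0,0],"yaw": 0},{"translation": [0.65,0,0],"yaw": 0},{"translation": [0.75,0,0],"yaw": 0},{"translation": [0.85,0,0],"yaw": 0},{"translation": [0.95,0,0],"yaw": 0},{"translation": [1.05,0,0],"yaw": 0},{"translation": [1.15,0,0],"yaw": 0},{"translation": [1.25,0,0],"yaw": 0},{"translation": [1.25,0,0],"yaw": 0}]'

```text
t: 3.3
position: [542.1, -128.5, 81.7]
tcp_rot: [0.78, 0.625, 0.0, -0.0]
ft_force: [-0.2, 0.5, -0.4]
finger_gap: 0.995
gripper_force: 0.0
```

Call:
send_rows --rows '[{"translation": [0.07,0,0],"yaw": 0},{"translation": [0.14,0,0],"yaw": 0},{"translation": [0.21,0,0],"yaw": 0},{"translation": [0.21,0,0],"yaw": 0},{"translation": [0.21,0,0],"yaw": 0}]'

```text
t: 3.8
position: [543.6, -122.7, 81.8]
tcp_rot: [0.78, 0.625, 0.0, -0.0]
ft_force: [-0.4, -0.4, -1.1]
finger_gap: 0.993
gripper_force: 0.0
```

Call:
send_rows --rows '[{"translation": [0.07,0,0],"yaw": 0},{"translation": [0.14,0,0],"yaw": 0},{"translation": [0.21,0,0],"yaw": 0},{"translation": [0.21,0,0],"yaw": 0}]'

```text
t: 4.2
position: [544.2, -119.8, 81.9]
tcp_rot: [0.78, 0.625, -0.002, 0.001]
ft_force: [-6.8, -27.5, 0.9]
finger_gap: 0.997
gripper_force: 14.2
```

```bash
python3 - <<'E'
from h import *
o=arm.get_obs();print(o["position"],o["ft_force"])
c=cam("wrist");d=cam("side")
a=np.zeros((600,640,3),np.uint8);a[:400]=c["image"];q=cv2.resize(d["image"][180:280,230:430],None,fx=2,fy=2);a[400:,:400]=q
cv2.imwrite("pics/w2.png",a[:,:,::-1])
E
```

```text
[ 544.16798387 -119.84250667   81.92934767] [ -6.78268072 -27.46940972   0.8913834 ]
```

View pics/w2.png

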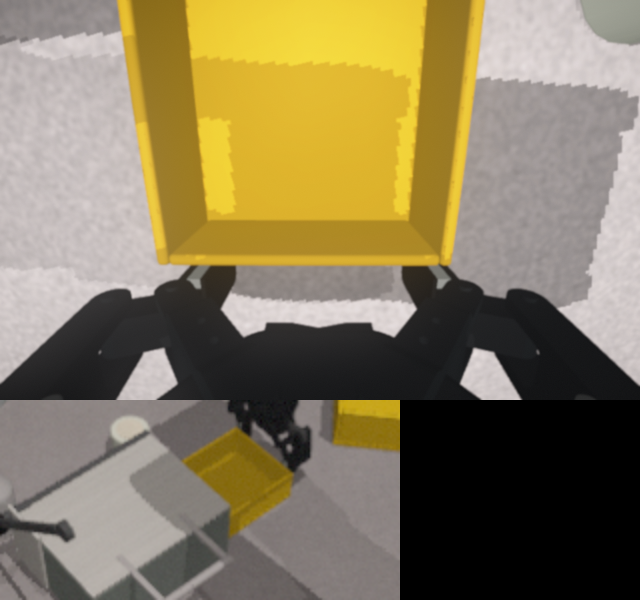

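Call:
send_rows --rows '[{"translation": [-0.1,0,0],"yaw": 0},{"translation": [-0.3,0,0],"yaw": 0},{"translation": [-0.6,0,-0.2],"yaw": 0},{"translation": [-0.6,0,-1.2],"yaw": 0},{"translation": [-0.6,0,-2.6],"yaw": 0},{"translation": [-0.6,0,-4],"yaw": 0},{"translation": [0.5,0,-5.4],"yaw": 0},{"translation": [1.8,0.1,-6.6],"yaw": 0},{"translation": [3,0.1,-7],"yaw": 0},{"translation": [3.2,0.1,-7],"yaw": 0},{"translation": [3.2,0.1,-7],"yaw": 0},{"translation": [3.2,0.1,-7],"yaw": 0}]'

```text
t: 5.5
position: [568.0, -24.4, 291.1]
tcp_rot: [0.78, 0.625, -0.001, -0.0]
ft_force: [-0.7, -0.7, -0.6]
finger_gap: 0.994
gripper_force: 0.0
```

```bash
python3 - <<'E'
from h import *
import pickle
c=cam("wrist");o=arm.get_obs();print(o["position"],o["ft_force"],o["finger_gap"])
pickle.dump(c,open("w3.pkl","wb"));save(c,"pics/w3.png")
E
```

```text
[568.0015015  -24.70558165 290.8951442 ] [ 0.0600368   1.42762267 -0.67637807] 0.9977947195737691
```

View pics/w3.png

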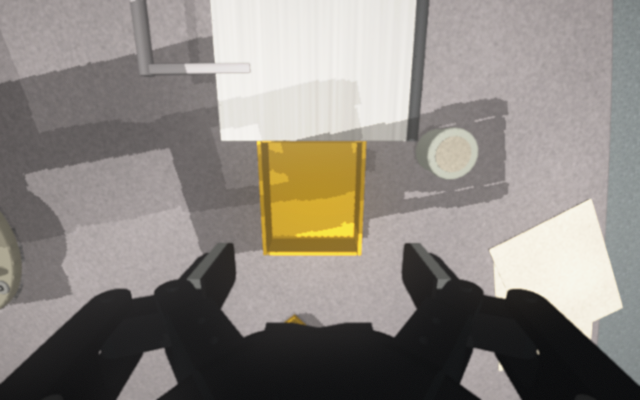

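The wrist view shows the flap's right edge along (220,140)–(407,141), the tray meeting it, and the tray's outer edge (265,254)–(361,255) parallel to it. I'll check the numbers.

```bash
python3 - <<'E'
from h import *
import pickle
c=pickle.load(open("w3.pkl","rb"))
th=np.radians(-12.5);ex=np.array([np.cos(th),np.sin(th)]);ey=np.array([-ex[1],ex[0]]);C=np.array([601.5,134.5])
def b(p):p=p[:2]-C;return np.array([p@ex,p@ey]).round(1)
h=cv2.cvtColor(c["image"],cv2.COLOR_RGB2HSV);m=cv2.inRange(h,(18,120,60),(32,255,255))[100:280,240:390]
ys=[(x+240,100+np.nonzero(m[:,x])[0].max()+.5) for x in range(30,118)]
k=np.polyfit(*np.array(ys).T,1);print(k)
p=[onz(c,(u,np.polyval(k,u)),50) for u in(265,361)];print("tray",[b(q) for q in p])
q=cv2.inRange(h,(0,0,195),(180,40,255))
ys=[(x,np.nonzero(q[90:180,x])[0]) for x in range(235,400)]
ys=np.array([(x,90+y.max()+.5) for x,y in ys if len(y)])
k=np.polyfit(*ys.T,1);r=ys[abs(ys[:,1]-np.polyval(k,ys[:,0]))<2];k=np.polyfit(*r.T,1);print(k,len(r))
p=[onz(c,(u,np.polyval(k,u)),105) for u in(222,405)];print("flap",[b(q) for q in p])
for u in((145,68),(249,68),(140,0)):print("bar?",b(onz(c,u,104)))
E
```

```text
[2.20140185e-03 2.54650770e+02]
tray [array([ -65.3, -248.4]), array([  51.6, -248.8])]
[-1.3220506e-01  1.7539454e+02] 129
flap [array([ -87. , -113.3]), array([ 76.8, -92.6])]
bar? [-148.3  -46.7]
bar? [-58.6 -48. ]
bar? [-145.1    5.2]
```

Call:
send_rows --rows '[{"translation": [0.5,-1,0],"yaw": 0},{"translation": [1.2,-2.2,0],"yaw": 0},{"translation": [2,-3.4,0],"yaw": 0},{"translation": [3,-4.4,0],"yaw": 0},{"translation": [4.2,-4.9,0],"yaw": 0},{"translation": [5.2,-4.9,0],"yaw": 0},{"translation": [5.5,-4.9,0.8],"yaw": 0},{"translation": [5.5,-4.9,1.8],"yaw": 0},{"translation": [5.5,-4.9,2],"yaw": 0},{"translation": [5.5,-4.9,2],"yaw": 0}]' --fingers 50

```text
t: 6.55
position: [460.7, 168.2, 230.7]
tcp_rot: [0.781, 0.625, -0.002, -0.001]
ft_force: [0.9, 0.0, 0.4]
finger_gap: 0.582
gripper_force: 0.0
```

```bash
python3 - <<'E'
from h import *
o=arm.get_obs();print(o["position"],o["ft_force"],o["finger_gap"])
c=cam("wrist");d=cam("side")
a=np.zeros((600,640,3),np.uint8);a[:400]=c["image"];q=cv2.resize(d["image"][180:310,215:375],None,fx=2,fy=2)[60:260];a[400:,:320]=q
cv2.imwrite("pics/w4.png",a[:,:,::-1])
E
```

```text
[460.70015623 168.19724302 230.67406791] [0.94040397 0.01721119 0.35462225] 0.5824934790985602
```

View pics/w4.png

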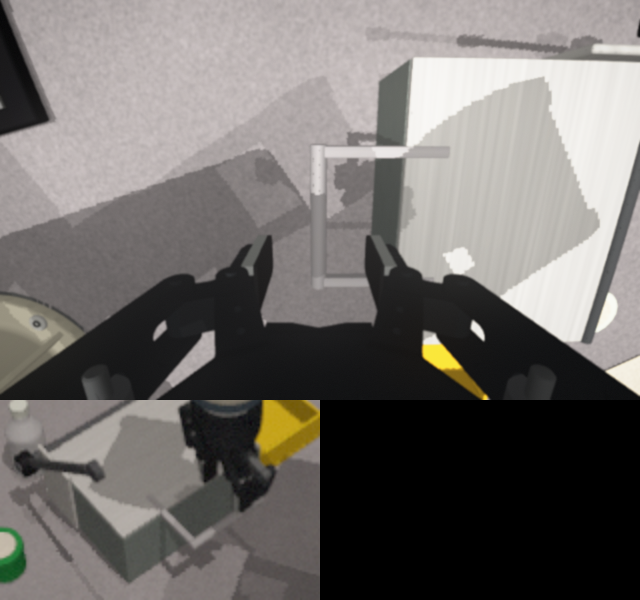

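```bash
python3 - <<'E'
from h import *
c=cam("wrist");o=arm.get_obs();p=o["position"]
print(proj(c,[p[0],p[1],104]))
R=Ro.from_quat(o["tcp_rot"]).as_matrix()
for u in((318,148),(319,285),(318,216)):print(((onz(c,u,104)-p)@R).round(1))
E
```

```text
[320.40667475 217.82447301]
[ 51.4  -1.9 128.9]
[-56.9  -1.2 128.8]
[  1.4  -1.9 128.9]
```

Call:
send_rows --rows '[{"translation": [0,-0.05,0.8],"yaw": 0},{"translation": [0,-0.05,1.6],"yaw": 0},{"translation": [0,-0.05,2.2],"yaw": 0},{"translation": [0,-0.05,2.4],"yaw": 0},{"translation": [0,-0.05,2.4],"yaw": 0},{"translation": [0,-0.05,2.4],"yaw": 0}]'

```text
t: 7.3
position: [460.7, 169.8, 161.0]
tcp_rot: [0.781, 0.625, 0.001, 0.0]
ft_force: [-0.1, 0.1, -0.5]
finger_gap: 0.584
gripper_force: 0.0
```

Call:
send_rows --rows '[{"translation": [0,0,0],"yaw": 0},{"translation": [0,0,0],"yaw": 0},{"translation": [0,0,0],"yaw": 0},{"translation": [0,0,0],"yaw": 0},{"translation": [0,0,0],"yaw": 0},{"translation": [0,0,0],"yaw": 0},{"translation": [0,0,0],"yaw": 0},{"translation": [0,0,0],"yaw": 0}]' --fingers 0 --force 30

```text
t: 8.1
position: [460.3, 169.8, 160.5]
tcp_rot: [0.781, 0.625, 0.0, 0.0]
ft_force: [-0.8, -0.1, 6.8]
finger_gap: 0.124
gripper_force: 29.3
```

Call:
send_rows --rows '[{"translation": [0,0.01,-0.46],"yaw": 0},{"translation": [0,0.06,-0.92],"yaw": 0},{"translation": [0,0.12,-1.37],"yaw": 0},{"translation": [0,0.22,-1.82],"yaw": 0},{"translation": [0,0.34,-2.27],"yaw": 0},{"translation": [0,0.49,-2.7],"yaw": 0},{"translation": [0,0.67,-3.13],"yaw": 0},{"translation": [0,0.86,-3.54],"yaw": 0},{"translation": [0,1.09,-3.94],"yaw": 0},{"translation": [0,1.34,-4.33],"yaw": 0},{"translation": [0,1.61,-4.7],"yaw": 0},{"translation": [0,1.8,-4.94],"yaw": 0}]'

```text
t: 9.3
position: [511.0, 158.4, 308.9]
tcp_rot: [0.781, 0.625, -0.002, -0.002]
ft_force: [-13.5, 6.2, 7.9]
finger_gap: 0.129
gripper_force: 29.7
```

Call:
send_rows --rows '[{"translation": [0,0,0],"yaw": 0},{"translation": [0,0,0],"yaw": 0},{"translation": [0,0,0],"yaw": 0},{"translation": [0,0,0],"yaw": 0}]'

```text
t: 9.7
position: [510.5, 158.5, 308.4]
tcp_rot: [0.781, 0.625, -0.002, -0.002]
ft_force: [-13.9, 5.4, 7.8]
finger_gap: 0.124
gripper_force: 29.7
```

```bash
python3 - <<'E'
from h import *
import pickle
o=arm.get_obs();print(o["position"],o["ft_force"],o["finger_gap"])
s=cam("scene");d=cam("side");w=cam("wrist");pickle.dump((s,d,w),open("5.pkl","wb"))
a=np.zeros((600,800,3),np.uint8);a[:200,:320]=cv2.resize(w["image"],(320,200))
a[:200,320:720]=cv2.resize(s["image"][165:215,230:330],None,fx=4,fy=4)
a[200:600,:400]=cv2.resize(s["image"][105:205,340:440],None,fx=4,fy=4)
a[200:600,400:]=cv2.resize(d["image"][195:295,235:335],None,fx=4,fy=4)
cv2.imwrite("pics/5.png",a[:,:,::-1])
E
```

```text
[510.4974308  158.48661603 308.35033234] [-13.86238545   5.35372803   7.77411365] 0.12401611046743655
```

View pics/5.png

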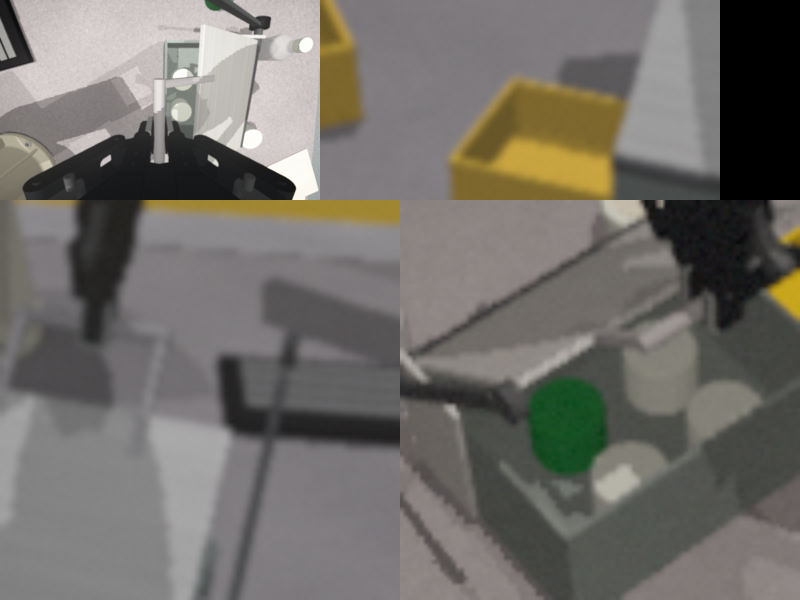

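The view shows the flap up, the bar in the grip, and the tray still against the wall. The pointer disc is at scene ~(412,141.5), side ~(263.5,245.7), and the bar's left end at scene ~(380,137), side ~(295.5,230). Next I'll compare their heights.

```bash
python3 - <<'E'
from h import *
import pickle
s,d,w=pickle.load(open("5.pkl","rb"))
th=np.radians(-12.5);ex=np.array([np.cos(th),np.sin(th)]);ey=np.array([-ex[1],ex[0]]);C=np.array([601.5,134.5])
def ang(X):q=X[:2]-C;q=np.array([q@ex,q@ey]);return q.round(1),np.hypot(85-q[0],X[2]-104).round(1),np.arctan2(X[2]-104,85-q[0]).round(3)
for n,u,v in(("tip",(412,141.5),(263.5,245.7)),("tip0",(412,141.5),(263,245)),("barL",(380.3,136.8),(295.5,230)),):
    X,e=tri(s,u,d,v);print(n,X.round(1),round(e,1),*ang(X))
# expected pixels of disc centre/bar end for given angles
p=arm.get_obs()["position"]
for a in(.66,.70,.74,.78):
    f=lambda y:np.r_[C+ex*(85-230*np.cos(a))+ey*y,104+230*np.sin(a)]
    print(a,"tip",proj(s,f(136)).round(1),proj(d,f(136)).round(1),"barL",proj(s,f(54)).round(1),proj(d,f(54)).round(1))
def sub(c,u,w=9):
    g=c["image"][u[1]-w:u[1]+w+1,u[0]-w:u[0]+w+1].min(2);return g
print(sub(d,(263,245)));print(sub(s,(412,142),7))
E
```

```text
tip [544. 285. 257.] 0.4 [-88.7 134.5] 231.5 0.722
tip0 [545.6 284.7 257.8] 0.4 [-87.  134.5] 230.7 0.729
barL [520.4 204.8 251.8] 5.7 [-94.3  51. ] 232.4 0.689
0.66 tip [412.3 144.4] [265.7 251.8] barL [382.1 139.5] [296.2 232.4]
0.7 tip [412.5 142.9] [263.8 248. ] barL [382.  137.9] [294.4 228.8]
0.74 tip [412.6 141.5] [261.8 244.3] barL [381.9 136.5] [292.6 225.1]
0.78 tip [412.7 140.2] [259.8 240.5] barL [381.8 135.2] [290.7 221.4]
[[133 131 129 131 128 131 131 129 131 132 135 133 132 132 131 145 155 173
  159]
 [133 134 131 129 131 134 129 133 135 133 134 133 137 145 151 163 165 161
  126]
 [129 131 132 132 133 131 132 132 132 135 130 134 161 161 165 159 142 127
   73]
 [113 116 116 120 125 133 134 115 114 131 142 153 172 162 145 121  92  68
   61]
 [ 85  90  93 106 105 108 106  82  82 107 141 164 166 128 102  64  65  58
   50]
 [ 67  74  77  81  78  73  67  74  75  83 115 141 130  73  72  65  49  40
   23]
 [ 58  56  55  53  51  62  77  79  78  86  96  89  69  66  64  46  26  25
   20]
 [ 48  46  54  66  41  52  72  83  81  79  81  76  71  68  42  25  25  24
   23]
 [ 42  39  4
[... 1125 characters left out ...]
5  82]
 [125 126 124 124 120 109  88  76  72  80  90  97  94  92  92]
 [125 124 126 125 122 104  81  69  71  84 103 112 111 110 107]
 [126 125 126 125 118  99  74  63  71  89 112 120 121 119 118]
 [125 125 127 124 115  93  67  58  70  97 118 123 125 122 122]
 [116 119 118 116 106  83  60  54  69  95 115 121 121 119 121]
 [100 100 100 101  90  69  54  52  63  86 102 108 108 107 109]
 [ 93  92  93  94  81  63  52  52  63  80  93  96  94  92  93]
 [ 95  96  98  95  87  72  63  62  73  85  94  95  93  92  92]
 [ 94  96  97  93  89  79  76  76  85  90  95  96  97  94  96]
 [ 97  96  98  95  90  82  82  89  96  97  97  97  98  96  96]
 [ 98  99 100  96  88  77  80  90  98 100  99  99  98  98  96]]
```

Call:
send_rows --rows '[{"translation": [0,0.04,-0.1],"yaw": 0},{"translation": [0,0.1,-0.2],"yaw": 0},{"translation": [0,0.1,-0.2],"yaw": 0},{"translation": [0,0.1,-0.2],"yaw": 0},{"translation": [0,0.1,-0.2],"yaw": 0},{"translation": [0,0.1,-0.2],"yaw": 0},{"translation": [0,0.1,-0.2],"yaw": 0},{"translation": [0,0.1,-0.2],"yaw": 0}]'

```text
t: 10.65
position: [514.8, 157.5, 314.1]
tcp_rot: [0.781, 0.625, -0.001, -0.001]
ft_force: [-5.8, 3.3, 2.7]
finger_gap: 0.128
gripper_force: 29.5
```

```bash
python3 - <<'E'
from h import *
o=arm.get_obs();z=o["position"][2];print(z,o["ft_force"],"flap",np.arcsin((z-56.5-104)/230))
w=cam("wrist");s=cam("scene")
th=np.radians(-12.5);ex=np.array([np.cos(th),np.sin(th)]);ey=np.array([-ex[1],ex[0]]);C=np.array([601.5,134.5])
for a in(.70,.725,.75):print(a,proj(w,np.r_[C+ex*(85-230*np.cos(a))+ey*135,104+230*np.sin(a)]).round(1))
a=np.zeros((600,640,3),np.uint8);a[:400]=w["image"];a[400:,:320]=cv2.resize(s["image"][150:250,230:390],None,fx=2,fy=2)
cv2.imwrite("pics/6.png",a[:,:,::-1])
E
```

```text
314.14760039814973 [-5.80593842  3.2813321   2.7294457 ] flap 0.7315623518077041
0.7 [317.9 -36.7]
0.725 [327.5 -42.8]
0.75 [338.1 -49.3]
```

View pics/6.png

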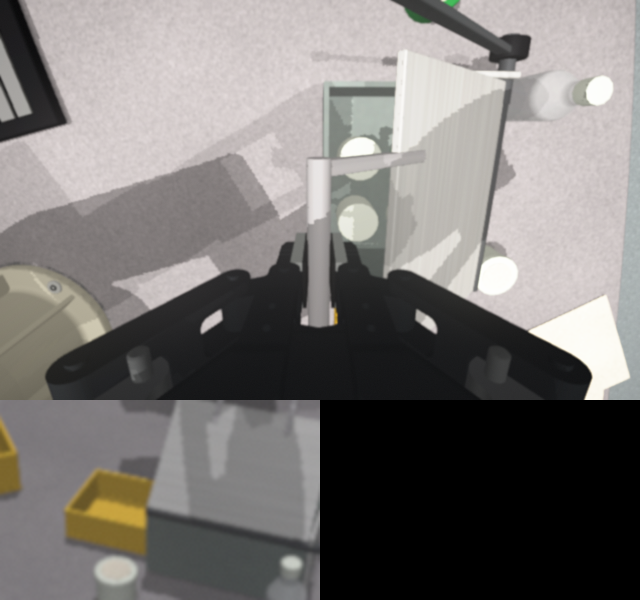

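The flap is at about 0.73 rad against a pointer angle of about 0.725. The grip is firm and the tray is in place, so I'm handing in.

```bash
python3 -c "
from workcell import arm
print(arm.job_done())"
```

```text
the job is handed in; nothing more can be done
None
```

I pushed the tray flush against the box's right wall with the flap shut, then lifted the flap to about 0.73 rad (pointer measured at about 0.725). I handed the job in with the gripper still holding the bar; no verdict came back.

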